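# Close up the laundry canisters

### The job

Lift the long-handled steel scoop out of the round canister and stand it upright in the low square rinse tub, and close both white canisters with the wooden lids that match them, each lid fully home with its plate lying flat on the rim. The small round lid belongs to neither: leave it and the other toiletries where they are, and knock nothing over.

Things in the scene. Friction and masses are not known exactly. Their poses are not given: they have to be found in the camera images.
- round_canister: Loose round open-topped white ceramic canister, 0.5 to 0.85 kg, 100 mm outer diameter, 90 mm high, wall 4 mm (mouth 92 mm wide), floor 5 mm thick. Origin: centre of its underside; z up.
- oblong_canister: Loose rectangular open-topped white ceramic canister, 0.5 to 0.85 kg, outside 80 mm along its x by 108 mm along its y, 90 mm high, wall 4 mm (mouth 72 x 100 mm). Origin: centre of its underside; z up. Its yaw at the start is within 0.5 rad of the world axes, long side across the robot.
- rinse_tub: Loose square open white plastic tub, 0.4 kg, outside 125 x 125 mm, 45 mm high, walls and floor 4 mm; empty. Origin: centre of its underside; x and y along its sides.
- scoop: Loose steel scoop, about 0.12 kg, standing on its flat foot in the round canister: cup 44 mm across, 35 mm high, with an upright flat handle at its side, from the cup's underside to 190 mm above it. Origin: centre of the cup's underside; z up along the handle. Handle centre line 26 mm from the origin towards -x; handle 8 mm thick along x, 14 mm wide along y.
- round_lid: Loose wooden lid for the round canister, right way up: disc 106 mm in diameter, 7 mm thick, over a plug 86 mm in diameter, 8 mm high (lower 4 mm tapered) that drops into the mouth; central cylindrical knob 24 mm in diameter, 24 mm high, top 39 mm above the origin. Origin: centre of the plug's underside; z up. Home: origin 82 mm above the canister's underside.
- oblong_lid: Loose wooden lid for the rectangular canister, right way up: plate 84 (x) x 112 (y) mm, 7 mm thick, over a plug 66 x 94 mm, 8 mm high (lower 4 mm stepped in 4 mm all round); central bar grip 16 (x) x 44 (y) mm, 24 mm high, top 39 mm above the origin. Origin: centre of the plug's underside; z up. Fits either way round. Home: origin 82 mm above the canister's underside.
- small_lid: Spare wooden lid that belongs to neither canister, like the round one but only 72 mm in diameter. To be left alone. Origin: centre of its underside.
- cream_jar: Bystander: small amber jar 38 mm in diameter, 42 mm high, in the row of the canisters and tub. Origin: centre of its underside.
- drops_bottle: Bystander: small amber bottle 34 mm in diameter, 68 mm high, in the row of the canisters and tub. Origin: centre of its underside.
- soap_dish: Bystander: white dish with a soap bar, 85 x 120 mm, 28 mm high. Origin: centre of its underside.
- nail_brush: Bystander: wooden nail brush 45 x 90 mm, 30 mm high. Origin: centre of its underside.
There are look-alikes about, which are no part of the job. Leave any black or orange look-alike of the oblong_lid alone.

How it is judged:
On the way:
1. the scoop is lifted clear of the round canister (z of scoop in the frame of round_canister above 0.088 m), for 0.1 s.
At the end, for the whole second after the job is handed in: The scoop stands upright (within 0.15 rad) on the floor of the rinse tub; each canister is upright with its matching lid home: within 3 mm of seated height, 7 mm of centre, tilted under 0.07 rad; all at rest (x of scoop in the frame of rinse_tub between -0.06 and 0.06 m and y of scoop in the frame of rinse_tub between -0.06 and 0.06 m and z of scoop in the frame of rinse_tub below 0.012 m and angle between scoop's own z axis and vertical below 0.15 rad and angle between rinse_tub's own z axis and vertical below 0.1 rad and linear speed of each of scoop, round_lid, oblong_lid below 0.02 m/s and z of round_lid in the frame of round_canister between 0.079 and 0.085 m and horizontal distance between round_lid and round_canister below 0.007 m and angle between each of round_lid, round_canister, oblong_lid, oblong_canister's own z axis and vertical below 0.07 rad and z of oblong_lid in the frame of oblong_canister between 0.079 and 0.085 m and horizontal distance between oblong_lid and oblong_canister below 0.007 m); the robot touches nothing.
It fails at once if a canister or the tub is knocked over (angle between any of round_canister, oblong_canister, rinse_tub's own z axis and vertical above 0.5 rad).
It fails at once if the scoop is dropped or knocked over (angle between scoop's own z axis and vertical above 1 rad).
It fails at once if the small lid is moved more than 30 mm or another bystander more than 40 mm (distance of small_lid from where it was at the start of the episode above 0.03 m or distance of any of cream_jar, drops_bottle, soap_dish, nail_brush from where it was at the start of the episode above 0.04 m).
It fails at once if a small jar or bottle is knocked over (angle between any of cream_jar, drops_bottle's own z axis and vertical above 0.6 rad).
It also fails if it takes over 72 s, if anything falls off the work surface, if the arm or the gripper's body presses on something with over 40 N, if the wrist force passes 120 N, or if a joint passes its speed limit or range.

### The arm

A 6-joint arm with a two-finger parallel gripper is mounted at the origin on the work surface. World frame = base frame: x ahead of the robot, y to its left, z up, the work surface at z = 0. Lengths are in m, angles in rad, forces in N, time in s.
With the tool pointing down it reaches from about 0.375 to 0.9 m from the base axis. Payload 3.1 kg.
Tool frame: the origin (TCP) lies midway between the tips of the shut fingers; the grasp point (between the pads) lies 19 mm behind it; z points along the fingers, y is the line along which they close (so a half turn about z gives the same grasp; the last joint's range is limited). The gripper opens to 87 mm and grips with 3 to 60 N. Pads are 19 mm wide; open, the fingers measure 117 mm over their backs; the gripper's body (75 mm by 190 mm) begins 51 mm behind the grasp point.
Start: joints at [-1.407, 0.527, 1.433, -0, 1.181, -0.178], TCP at [0.21, -0.589, 0.223] pointing down, gripper open.
Joint ranges: [-3.08, 3.08], [-0.75, 2.2], [0.22, 2.44], [-1.43, 4.57], [0, 2.65], [-2.85, 2.85]. Speed limits (rad/s): [2.79, 2.79, 3.14, 3.14, 3.14, 3.14].

### API

Orientations are given as a unit quaternion [x, y, z, w].
In Python, from rig import robot gives the robot as it stands. The module is installed in compiled form; this text tells all that it offers.
- The arm moves only by the tool play_rows, never from a script. Its arguments are lists of equal length, an entry for each row: "gripper": the closure, from -1 (fully open) to 1 (shut); "delta_pos": the shift along the tool's x, y, z in cm, a list of three; "turn": the turn, a rotation vector about the tool's x, y, z in rad, a list of three. A call has 1 to 12 rows; each row is the pose to reach, as a shift and turn from the pose commanded when the call began, along the tool's axes at that moment; what a row does not reach only later rows make up. A row lasts 1/8 s, in which the tool goes at most 62.5 mm and 10.7 degrees, less where a joint would pass 70% of its speed; a pose out of reach is approached as far as the arm can. A call with a gripper value outside its range is refused whole. The fingers move at their own pace and stop on an object; "squeeze" is the grip in N (left out, the last holds). Time passes only in rows, so rows that repeat a pose let the fingers close. It gives the time, the measured TCP pose, the force, the opening and the grip force at its end, in the units of the state.
- robot.get_obs(): the state, without advancing time (a new reading comes with each control period).
- robot.camera(name): name is "side" or "top" or "wrist"; returns a dict with "color" (480x640x3 uint8, red, green, blue), "vfov" (degrees; the focal length in pixels is half the picture's height over the tangent of half this angle, whatever the lens; pixels are square), "cx", "cy" (the principal point, pixels), "R" (3x3) and "t" (3): a world point X has camera coordinates R X + t. Camera axes: x right, y down, z forward; pixel columns grow to the right and rows downward; lengths in m; the calibration is good to about 2 mm. The wrist camera is an equidistant fisheye: a pixel r from the principal point sees the ray r / f radians off the axis. A picture is of the moment at which its call begins. There is no depth.
- robot.hand_in(): hands the job in; it is judged then, once.
The state is a dict: "time": time; "q": joint angles; "joint_velocities": joint speeds; "joint_torque": joint torques, N m; "position": TCP position; "tool_rot": TCP orientation; "ft_force": force on the tool from outside, world axes, zero at the start; "moment": the same for the moment, N m; "grip_width": finger opening in m; "grip_force": force on a finger pad.
Only numpy, scipy, OpenCV 4.12 (cv2) and the standard library are available. Lean on these libraries where they do the work, as an engineer would, in place of code of your own. Each camera call takes 0.05 s, during which the arm holds its last target. There are 200 camera calls.

## Working session

There is one attempt and no reset: what is moved stays moved. The work goes in short steps, Python scripts to look and compute and a tool call to move; the robot and the scene stay as the last step left them, time stands still between calls to the robot, and variables do not carry over. Pictures are saved under pics/ and viewed, at most 12 in all, crops included, and the job is handed in when it is done.

Besides the shell and the picture viewer there is one more tool, called after "Call:" in YAML: its name, and indented under it one key for each argument. play_rows: Moves the arm, as the interface text tells. Its arguments: {"type":"object","properties":{"gripper":{"type":"array","items":{"type":"number"}},"delta_pos":{"type":"array","items":{"type":"array","items":{"type":"number"}}},"turn":{"type":"array","items":{"type":"array","items":{"type":"number"}}},"squeeze":{"type":"number"}},"required":["gripper","delta_pos","turn"]}

```bash
mkdir -p pics
cat > h.py <<'E'
import numpy as np, cv2
from rig import robot
def cam(n,f=None):
    c=robot.camera(n)
    if f: cv2.imwrite('pics/'+f,c['color'][:,:,::-1])
    c['f']=240/np.tan(np.radians(c['vfov'])/2); c['R']=np.array(c['R']); c['t']=np.array(c['t']); np.save('pics/'+(f or n)+'.npy',c,allow_pickle=True)
    return c
def load(f): return np.load('pics/'+f+'.npy',allow_pickle=True).item()
def ray(c,u,v,fish=False):
    x,y=(u-c['cx'])/c['f'],(v-c['cy'])/c['f']
    if fish:
        r=np.hypot(x,y); s=np.sin(r)/max(r,1e-9); d=np.array([x*s,y*s,np.cos(r)])
    else: d=np.array([x,y,1.])
    d=c['R'].T@d; return -c['R'].T@c['t'], d/np.linalg.norm(d)
def atz(c,u,v,z,fish=False):
    o,d=ray(c,u,v,fish); return o+d*(z-o[2])/d[2]
def tri(rs):
    A=0;b=0
    for o,d in rs:
        P=np.eye(3)-np.outer(d,d); A=A+P; b=b+P@o
    return np.linalg.solve(A,b)
def proj(c,X,fish=False):
    p=c['R']@np.array(X)+c['t']
    if fish:
        r=np.hypot(p[0],p[1]); th=np.arctan2(r,p[2]); s=th/max(r,1e-9)
    else: s=1/p[2]
    return np.array([c['cx']+c['f']*p[0]*s,c['cy']+c['f']*p[1]*s])
E
python3 - <<'E'
from h import *
for n in('top','side','wrist'):
    c=cam(n,n+'0.png'); print(n,c['vfov'],-c['R'].T@c['t'],c['R'][2])
o=robot.get_obs(); print({k:o[k] for k in('time','position','tool_rot','grip_width')})
E
```

```text
top 47.86396625194897 [0.18388958 0.00254411 1.25732453] [ 0.19295123 -0.02521084 -0.98088442]
side 43.60735915307776 [0.16610279 1.01168607 0.71324055] [ 0.2303846  -0.82049989 -0.52316619]
wrist 65.70646984690485 [ 0.27977783 -0.56438813  0.38376976] [-0.25137694 -0.0897186  -0.96372206]
{'time': 0.15, 'position': array([ 0.2100017 , -0.58805976,  0.22178051]), 'tool_rot': array([ 9.85345126e-01,  1.70570343e-01,  4.04863014e-06, -8.60850654e-04]), 'grip_width': 0.08713422989591177}
```

View pics/top0.png

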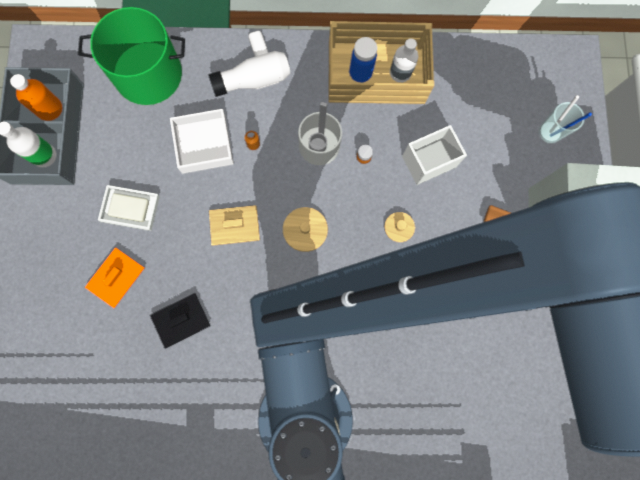

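View pics/side0.png

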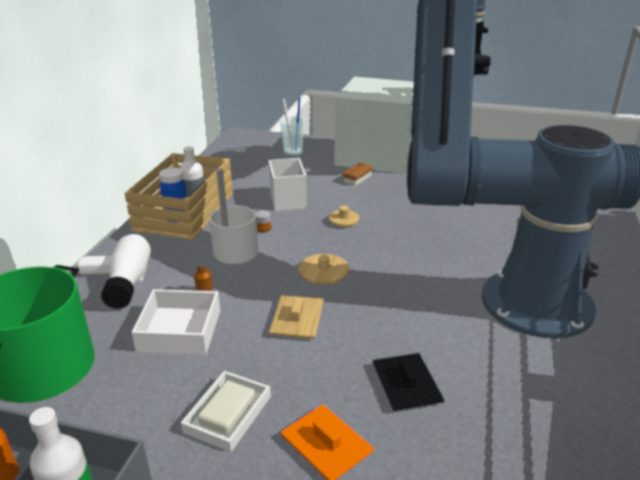

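The top view shows the round canister (320,138) with the scoop handle at (322,110), the oblong canister (435,153), the tub (201,140), the cream jar (365,153) and the drops bottle (252,140).

Oblong lid candidates are wooden (234,225), orange (115,276) and black (180,320). The wooden one fits, because orange and black are named as look-alikes. Round lid candidates are (305,228) and (400,226). The larger one at (305,228) fits the 106 mm disc. I'll check both in enlarged crops.

Run:
```python
import cv2
a=cv2.imread('pics/top0.png')[95:255,170:470]; cv2.imwrite('pics/c1.png',cv2.resize(a,(800,427),interpolation=cv2.INTER_CUBIC))
b=cv2.imread('pics/side0.png')[145:345,130:396]; cv2.imwrite('pics/c2.png',cv2.resize(b,(798,600),interpolation=cv2.INTER_CUBIC))
```

```text
(no output)
```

View pics/c1.png

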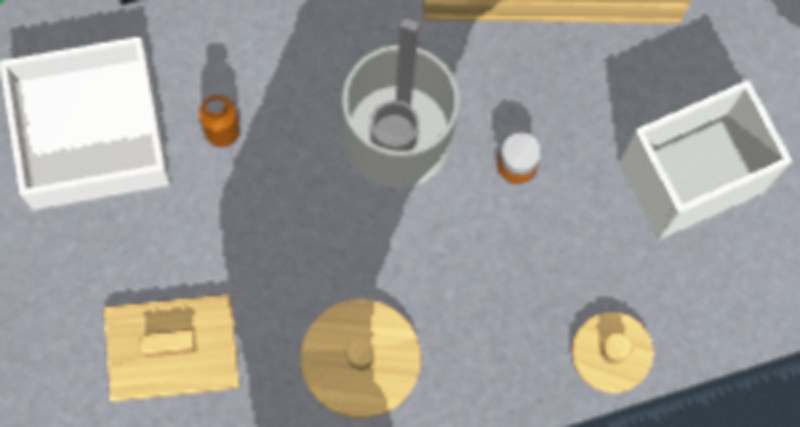

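View pics/c2.png

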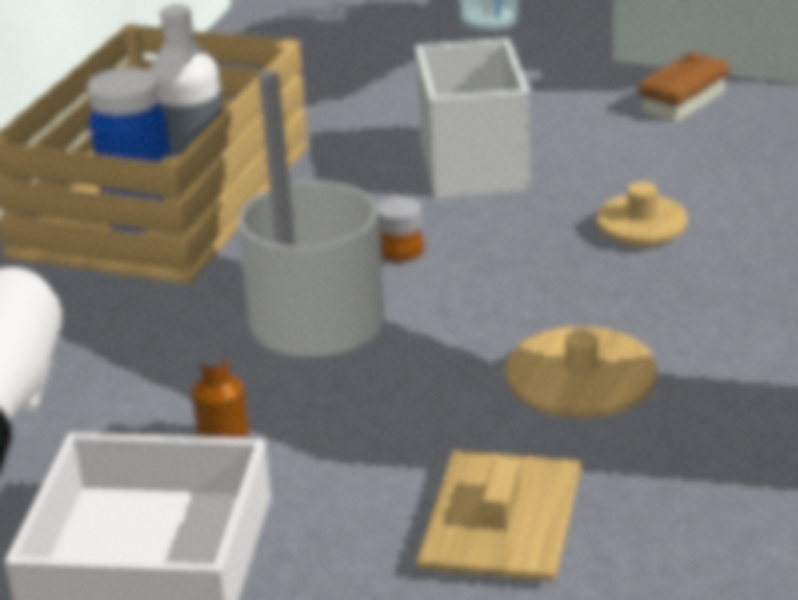

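Crops: the wooden plate with the bar grip in c1 at (172,347) is the oblong lid. The large disc at (361,357) is the round lid, with the small lid at (613,352). The scoop handle rises to c1 (409,24) and c2 (268,78). Next I triangulate these.

Run:
```python
from h import *
T=load('top0.png');S=load('side0.png')
t=lambda p:(p[0]/2.667+169.7,p[1]/2.667+94.7)
s=lambda p:(p[0]/3+129.7,p[1]/3+144.7)
np.set_printoptions(precision=4,suppress=True)
P={'round rim':((400,100),(311,217)),'handle top':((409,24),(269,77)),
'oc A':((637,160),(428,98)),'oc B':((750,85),(415,45)),'oc C':((789,157),(512,38)),'oc D':((678,210),(528,95)),
'tub A':((3,62),(10,565)),'tub B':((141,39),(72,435)),'tub C':((163,165),(268,440)),'tub D':((22,190),(222,570)),
'ol A':((104,308),(418,568)),'ol B':((230,295),(452,452)),'ol C':((238,386),(582,460)),'ol D':((110,400),(555,578)),
'rl disc':((361,357.5),(581,370)),'rl knob':((361,350),(582,337)),'bottle':((217,105),(216,368)),'jar':((521,152),(401,208)),'small':((613,352),(642,220))}
for k,(a,b) in P.items():
    r1,r2=ray(T,*t(a)),ray(S,*s(b)); X=tri([r1,r2]); print(k,X,'err',np.linalg.norm(np.cross(X-r1[0],r1[1]))*2000)
g=lambda k,z:atz(T,*t(P[k][0]),z)
for n,z in(('oc',.09),('ol',.015)):
    c=[g(f'{n} {q}',z) for q in'ABCD']; m=np.mean(c,0); e=c[1]+c[0]-c[2]-c[3]; l=c[1]+c[2]-c[0]-c[3]; print(n,m,'edges',[np.linalg.norm(c[i]-c[i-1]) for i in range(4)],'normals',e,l)
for k in P:
  if k in('bottle','jar','small','rl disc','rl knob','round rim'): print(k,g(k,{'round rim':.09,'rl disc':.015,'rl knob':.039,'bottle':.068,'jar':.042,'small':.015}[k]))
print('handle',g('handle top',.195))
```

```text
round rim [ 0.6353 -0.0284  0.0885] err 1.5765736563003563
handle top [ 0.6586 -0.0323  0.1934] err 0.5143768992243947
oc A [ 0.5992 -0.2283  0.0902] err 28.249175817899765
oc B [ 0.6567 -0.3298  0.0901] err 5.664228520250862
oc C [ 0.5849 -0.3601  0.0933] err 5.973331426770134
oc D [ 0.541  -0.2646  0.0874] err 1.1476838109810532
tub A [0.6838 0.3231 0.0421] err 1.0640689845096882
tub B [0.7076 0.202  0.0443] err 0.8858537753852069
tub C [0.587  0.1773 0.0463] err 4.431106104304675
tub D [0.5634 0.2989 0.0449] err 3.5837046520462525
ol A [0.4689 0.2302 0.0099] err 0.2079686288603239
ol B [0.4821 0.1194 0.0139] err 2.491056964916444
ol C [0.3987 0.1098 0.0167] err 0.34089581698987875
ol D [0.3863 0.2209 0.0124] err 0.16820365323907488
rl disc [0.4265 0.003  0.012 ] err 0.660967589137234
rl knob [0.4267 0.003  0.0396] err 1.2270154222411986
bottle [0.6397 0.1307 0.0608] err 0.2976521950605667
jar [ 0.6072 -0.1369  0.0417] err 0.13581897128451784
small [ 0.4339 -0.22    0.0101] err 0.3479921642856169
oc [ 0.5921 -0.2963  0.09  ] edges [np.float64(0.05526904691027208), np.float64(0.12140267653785652), np.float64(0.07158302851083527), np.float64(0.10831878434941715)] normals [0.1085 0.0645 0.    ] [ 0.1175 -0.1967  0.    ]
ol [0.4333 0.1697 0.015 ] edges [np.float64(0.08229351618463866), np.float64(0.11086744129544497), np.float64(0.08193484307623465), np.float64(0.11130663924630325)] normals [ 0.1632  0.018  -0.    ] [ 0.0264 -0.2206  0.    ]
round rim [ 0.6355 -0.0282  0.09  ]
rl disc [0.4256 0.003  0.015 ]
rl knob [0.4275 0.003  0.039 ]
bottle [0.6371 0.13   0.068 ]
jar [ 0.6071 -0.1368  0.042 ]
small [ 0.4327 -0.2192  0.015 ]
handle [ 0.6581 -0.0322  0.195 ]
```

```bash
cat >> h.py <<'E'
from scipy.spatial.transform import Rotation as Ro
def go(x,y,z,yaw):
    "delta (cm, tool axes) and turn from the measured pose to a tool-down pose"
    o=robot.get_obs(); R0=Ro.from_quat(o['tool_rot'])
    T=Ro.from_matrix([[np.cos(yaw),np.sin(yaw),0],[np.sin(yaw),-np.cos(yaw),0],[0,0,-1]])
    d=R0.inv().apply(np.array([x,y,z])-o['position'])*100; w=(R0.inv()*T).as_rotvec()
    print('t',round(o['time'],2),'d',d.round(2),'turn',w.round(3))
E
python3 - <<'E'
from h import *
np.set_printoptions(precision=4,suppress=True)
T=load('top0.png');S=load('side0.png')
t=lambda x,y:(x/2.667+169.7,y/2.667+94.7)
print('cup',atz(T,*t(394,128),.04),atz(T,*t(397,134),.01)); 
for z in(.19,.1): print('bottles',z,atz(T,405,45,z),atz(T,363,45,z),'crate',atz(T,330,100,.09),atz(T,433,100,.09))
print(tri([ray(T,409,43),ray(S,188,150)]))
for x,y in((638,128),(750,85),(789,157),(678,210)): print(atz(T,*t(x,y),.09))
for dx in(.026,): print('proj handle base top', [(np.array(proj(T,(.658,-.032,z)))-[169.7,94.7])*2.667 for z in(.195,.04)])
go(.56,-.033,.30,1.57)
E
```

```text
cup [ 0.6286 -0.0243  0.04  ] [ 0.6338 -0.0277  0.01  ]
bottles 0.19 [ 0.799  -0.2094  0.19  ] [ 0.7972 -0.1182  0.19  ] crate [ 0.7144 -0.0516  0.09  ] [ 0.7185 -0.291   0.09  ]
bottles 0.1 [ 0.8509 -0.2273  0.1   ] [ 0.8489 -0.1284  0.1   ] crate [ 0.7144 -0.0516  0.09  ] [ 0.7185 -0.291   0.09  ]
[ 0.8305 -0.2285  0.1417]
[ 0.6134 -0.232   0.09  ]
[ 0.6538 -0.3301  0.09  ]
[ 0.5892 -0.3609  0.09  ]
[ 0.5408 -0.264   0.09  ]
proj handle base top [array([408.7536,  24.1644]), array([402.8383,  96.7423])]
t 0.15 d [ 51.62 -40.52  -7.74] turn [-0.001 -0.001 -1.227]
```

Call:
play_rows:
  gripper: [-1, -1, -1, -1, -1, -1, -1, -1, -1, -1, -1, -1]
  delta_pos:
    - [55.5, -39.5, -7.8]
    - [55.5, -39.5, -7.8]
    - [55.5, -39.5, -7.8]
    - [55.5, -39.5, -7.8]
    - [55.5, -39.5, -7.8]
    - [55.5, -39.5, -7.8]
    - [55.5, -39.5, -7.8]
    - [55.5, -39.5, -7.8]
    - [55.5, -39.5, -7.8]
    - [55.5, -39.5, -7.8]
    - [55.5, -39.5, -7.8]
    - [55.5, -39.5, -7.8]
  turn:
    - [0, 0, -1.03]
    - [0, 0, -1.03]
    - [0, 0, -1.03]
    - [0, 0, -1.03]
    - [0, 0, -1.03]
    - [0, 0, -1.03]
    - [0, 0, -1.03]
    - [0, 0, -1.03]
    - [0, 0, -1.03]
    - [0, 0, -1.03]
    - [0, 0, -1.03]
    - [0, 0, -1.03]

```text
time: 1.65
position: [0.6019, -0.0263, 0.3007]
tool_rot: [0.772, 0.636, 0.001, 0.0]
ft_force: [-0.5, 0.5, 0.4]
grip_width: 0.0869
grip_force: 0.0
```

Run:
```python
from h import *
c=cam('wrist','w1.png'); cam('top','top1.png')
o=robot.get_obs();print(o['position'],Ro.from_quat(o['tool_rot']).as_matrix().round(3).tolist(),-c['R'].T@c['t'])
go(.658,-.032,.137,1.37)
```

```text
[ 0.59956763 -0.0295491   0.29993024] [[0.195, 0.981, -0.002], [0.981, -0.195, -0.0], [-0.001, -0.002, -1.0]] [0.61633682 0.04480929 0.46279712]
t 1.75 d [ 0.91  5.8  16.28] turn [-0.002  0.001  0.005]
```

View pics/w1.png

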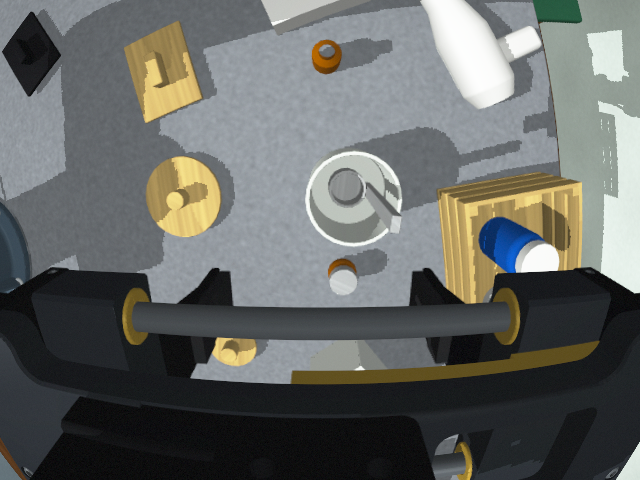

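Wrist view: the round canister rim is centred at (354,198), the handle top is near (393,222) and the cup opening near (347,186). The round lid's knob is at (177,200). The oblong lid's bar runs from (148,55) to (158,85).

Run:
```python
from h import *
np.set_printoptions(precision=4,suppress=True)
c=load('w1.png'); T=load('top0.png');S=load('side0.png')
w=lambda u,v,z:atz(c,u,v,z,True)
pts=[w(306,198,.09),w(402,198,.09),w(354,151,.09),w(354,245,.09)]
print('rim',np.mean(pts,0),'handle',w(393,222,.195),w(400,213,.195),w(400,231,.195),'cup',w(347,187,.04))
print('knob',w(177,200,.039),'disc',np.mean([w(146,197,.015),w(221,197,.015),w(183,156,.015),w(183,237,.015)],0))
rh=[ray(T,408.5/2.667+169.7,24/2.667+94.7),ray(S,269/3+129.7,77/3+144.7),ray(c,393,222,True)]; print('handle3',tri(rh))
print('bar',w(148,55,.039),w(158,85,.039))
c2=[w(u,v,.015) for u,v in((125,46),(181,21),(203,98),(148,123))]; print('plate',np.mean(c2,0),c2)
```

```text
rim [ 0.6385 -0.0275  0.09  ] handle [ 0.658  -0.0302  0.195 ] [ 0.6643 -0.0243  0.195 ] [ 0.6624 -0.0382  0.195 ] cup [ 0.6354 -0.0224  0.04  ]
knob [0.4316 0.0034 0.039 ] disc [0.4294 0.0031 0.015 ]
handle3 [ 0.6583 -0.0313  0.1937]
bar [0.4331 0.1876 0.039 ] [0.4396 0.146  0.039 ]
plate [0.4393 0.168  0.015 ] [array([0.3914, 0.2201, 0.015 ]), array([0.4747, 0.2264, 0.015 ]), array([0.4854, 0.1182, 0.015 ]), array([0.4055, 0.1076, 0.015 ])]
```

Call:
play_rows:
  gripper: [-1, -1, -1, -1, -1, -1, 1, 1, 1, 1, 1, 1]
  delta_pos:
    - [1.0, 5.9, 0]
    - [1.0, 5.9, 4]
    - [1.0, 5.9, 10]
    - [1.0, 5.9, 16.3]
    - [1.0, 5.9, 16.3]
    - [1.0, 5.9, 16.3]
    - [1.0, 5.9, 16.3]
    - [1.0, 5.9, 16.3]
    - [1.0, 5.9, 16.3]
    - [1.0, 5.9, 16.3]
    - [1.0, 5.9, 16.3]
    - [1.0, 5.9, 16.3]
  turn:
    - [0, 0, -0.05]
    - [0, 0, -0.05]
    - [0, 0, -0.05]
    - [0, 0, -0.05]
    - [0, 0, -0.05]
    - [0, 0, -0.05]
    - [0, 0, -0.05]
    - [0, 0, -0.05]
    - [0, 0, -0.05]
    - [0, 0, -0.05]
    - [0, 0, -0.05]
    - [0, 0, -0.05]
  squeeze: 20

```text
time: 3.25
position: [0.6598, -0.0318, 0.1374]
tool_rot: [0.757, 0.653, -0.0, -0.0]
ft_force: [-0.2, -0.6, -0.3]
grip_width: 0.0349
grip_force: 0.0
```

Call:
play_rows:
  gripper: [1, 1, 1, 1, 1, 1]
  delta_pos:
    - [0, 0, 0]
    - [0, 0, 0]
    - [0, 0, 0]
    - [0, 0, 0]
    - [0, 0, 0]
    - [0, 0, 0]
  turn:
    - [0, 0, 0]
    - [0, 0, 0]
    - [0, 0, 0]
    - [0, 0, 0]
    - [0, 0, 0]
    - [0, 0, 0]

```text
time: 4.0
position: [0.6595, -0.0317, 0.1376]
tool_rot: [0.757, 0.653, -0.0, -0.0]
ft_force: [-1.2, 1.5, 1.7]
grip_width: 0.0079
grip_force: 20.0
```

Call:
play_rows:
  gripper: [1, 1, 1, 1, 1, 1]
  delta_pos:
    - [0, 0, -2]
    - [0, 0, -5]
    - [0, 0, -9]
    - [0, 0, -13]
    - [0, 0, -14]
    - [0, 0, -14]
  turn:
    - [0, 0, 0]
    - [0, 0, 0]
    - [0, 0, 0]
    - [0, 0, 0]
    - [0, 0, 0]
    - [0, 0, 0]

```text
time: 4.75
position: [0.6598, -0.032, 0.2772]
tool_rot: [0.757, 0.653, 0.0, 0.0]
ft_force: [0.2, 0.3, -1.8]
grip_width: 0.0075
grip_force: 20.0
```

Run:
```python
from h import *
T=cam('top','top2.png');S=cam('side','side2.png');cam('wrist','w2.png')
o=robot.get_obs();print(o['position'],o['ft_force'],o['grip_width'])
a=cv2.imread('pics/side2.png')[60:360,120:440]; b=cv2.imread('pics/top2.png')[90:330,160:480]
cv2.imwrite('pics/m2.png',np.hstack([cv2.resize(a,(400,375)),cv2.resize(b,(400,300))[:300] if 0 else cv2.copyMakeBorder(cv2.resize(b,(400,300)),0,75,0,0,0)]))
```

```text
[ 0.65863302 -0.03165869  0.2749918 ] [ 0.68956245  0.83218773 -1.33899942] 0.0076420184950635
```

View pics/m2.png

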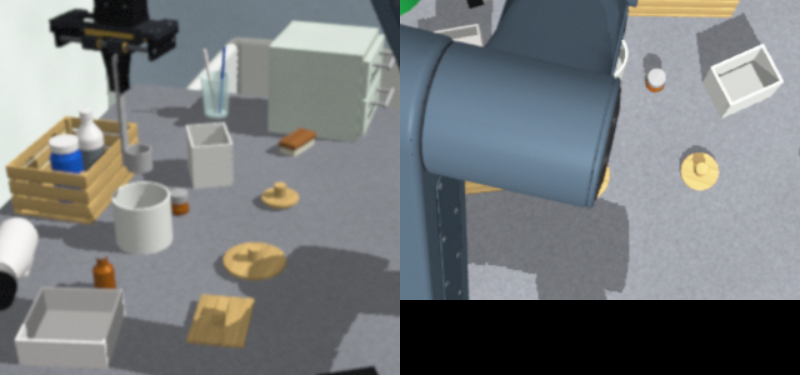

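Call:
play_rows:
  gripper: [1, 1, 1, 1, 1, 1, 1, 1, 1, 1, 1, 1]
  delta_pos:
    - [3, -0.5, 0]
    - [7.5, -1.2, 0]
    - [12.5, -2, 0]
    - [17.5, -2.8, 0]
    - [22, -3.5, 0]
    - [25.5, -4.0, 0]
    - [27.6, -4.3, 0]
    - [27.6, -4.3, 0]
    - [27.6, -4.3, 4]
    - [27.6, -4.3, 7]
    - [27.6, -4.3, 8]
    - [27.6, -4.3, 8]
  turn:
    - [0, 0, 0]
    - [0, 0, 0]
    - [0, 0, 0]
    - [0, 0, 0]
    - [0, 0, 0]
    - [0, 0, 0]
    - [0, 0, 0]
    - [0, 0, 0]
    - [0, 0, 0]
    - [0, 0, 0]
    - [0, 0, 0]
    - [0, 0, 0]

```text
time: 6.4
position: [0.6582, 0.2462, 0.1971]
tool_rot: [0.758, 0.652, -0.001, -0.0]
ft_force: [-0.2, 0.2, -0.4]
grip_width: 0.0078
grip_force: 20.0
```

Run:
```python
from h import *
S=cam('side','side3.png');cam('wrist','w3.png')
o=robot.get_obs();print(o['position'],o['ft_force'],o['grip_width'])
a=cv2.imread('pics/side3.png')[150:390,60:380]; b=cv2.imread('pics/w3.png')[0:480]
cv2.imwrite('pics/m3.png',np.hstack([cv2.resize(a,(400,300)),cv2.resize(b,(400,300))]))
```

```text
[0.65927176 0.24698169 0.19909376] [-0.02653661 -0.01460523 -1.97893733] 0.008117209647886441
```

View pics/m3.png

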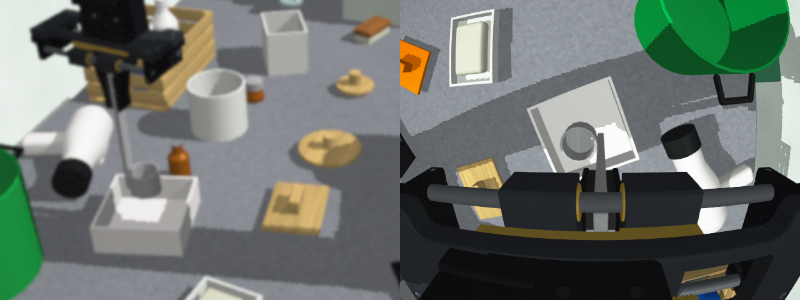

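The scoop hangs over the middle of the tub. In the wrist half, the cup is at about (580,140) inside the tub outline.

Call:
play_rows:
  gripper: [1, 1, 1, 1, 1, 1, 1, 1]
  delta_pos:
    - [0, 0, 2]
    - [0, 0, 4]
    - [0, 0, 5.5]
    - [0, 0, 5.8]
    - [0, 0, 6.0]
    - [0, 0, 6.15]
    - [0, 0, 6.15]
    - [0, 0, 6.15]
  turn:
    - [0, 0, 0]
    - [0, 0, 0]
    - [0, 0, 0]
    - [0, 0, 0]
    - [0, 0, 0]
    - [0, 0, 0]
    - [0, 0, 0]
    - [0, 0, 0]

```text
time: 7.5
position: [0.6584, 0.2476, 0.1366]
tool_rot: [0.757, 0.653, 0.001, 0.0]
ft_force: [0.2, 0.4, -0.3]
grip_width: 0.0083
grip_force: 20.0
```

Call:
play_rows:
  gripper: [0.9, 0.6, 0.2, -0.2, -0.5, -0.8, -1, -1, -1, -1, -1, -1]
  delta_pos:
    - [0, 0, 0]
    - [0, 0, 0]
    - [0, 0, 0]
    - [0, 0, 0]
    - [0, 0, 0]
    - [0, 0, 0]
    - [0, 0, 0]
    - [0, 0, -2]
    - [0, 0, -5]
    - [0, 0, -9]
    - [0, 0, -13]
    - [0, 0, -13]
  turn:
    - [0, 0, 0]
    - [0, 0, 0]
    - [0, 0, 0]
    - [0, 0, 0]
    - [0, 0, 0]
    - [0, 0, 0]
    - [0, 0, 0]
    - [0, 0, 0]
    - [0, 0, 0]
    - [0, 0, 0]
    - [0, 0, 0]
    - [0, 0, 0]

```text
time: 9.0
position: [0.6608, 0.2482, 0.2726]
tool_rot: [0.757, 0.653, 0.005, 0.003]
ft_force: [-0.0, 0.2, -0.2]
grip_width: 0.0868
grip_force: 0.0
```

Run:
```python
from h import *
np.set_printoptions(precision=4,suppress=True)
cam('top','top4.png');cam('side','side4.png');cam('wrist','w4.png')
o=robot.get_obs();print(o['position'],o['time'])
a=cv2.imread('pics/side4.png')[150:390,60:380]; b=cv2.imread('pics/w4.png')
cv2.imwrite('pics/m4.png',np.hstack([cv2.resize(a,(400,300)),cv2.resize(b,(400,300))]))
go(.4395,.167,.25,.12)
go(.4395,.167,.018,.12)
```

```text
[0.6573 0.2473 0.2658] 9.15
t 9.15 d [-11.16 -20.36   1.6 ] turn [-0.001  0.001  1.303]
t 9.15 d [-11.14 -20.33  24.8 ] turn [-0.001  0.001  1.303]
```

View pics/m4.png

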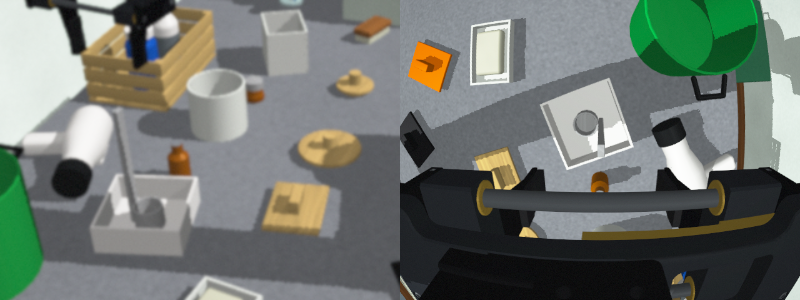

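The scoop stands upright on the tub floor, with nothing disturbed. Next is the oblong lid: I hover above it and measure it by segmentation.

Call:
play_rows:
  gripper: [-1, -1, -1, -1, -1, -1, -1, -1]
  delta_pos:
    - [-2.5, -5, 0]
    - [-11.1, -20.6, 1]
    - [-11.1, -20.6, 1.6]
    - [-11.1, -20.6, 1.6]
    - [-11.1, -20.6, 1.6]
    - [-11.1, -20.6, 1.6]
    - [-11.1, -20.6, 1.6]
    - [-11.1, -20.6, 1.6]
  turn:
    - [0, 0, 0]
    - [0, 0, -0.15]
    - [0, 0, -0.26]
    - [0, 0, -0.26]
    - [0, 0, -0.26]
    - [0, 0, -0.26]
    - [0, 0, -0.26]
    - [0, 0, -0.26]

```text
time: 10.15
position: [0.4392, 0.1683, 0.25]
tool_rot: [0.666, 0.746, 0.0, 0.0]
ft_force: [-0.2, -0.2, 0.2]
grip_width: 0.0869
grip_force: 0.0
```

```bash
cat >> h.py <<'E'
def wood(c,near,area=300):
    hsv=cv2.cvtColor(c['color'],cv2.COLOR_RGB2HSV); m=cv2.inRange(hsv,(12,60,50),(28,255,255))
    m=cv2.morphologyEx(m,cv2.MORPH_CLOSE,np.ones((5,5)))
    cs=[k for k in cv2.findContours(m,cv2.RETR_EXTERNAL,cv2.CHAIN_APPROX_NONE)[0] if cv2.contourArea(k)>area]
    return min(cs,key=lambda k:np.hypot(*(np.array(cv2.minAreaRect(k)[0])-near)))
def lidrect(c,near,z,fish):
    k=wood(c,near); P=np.array([atz(c,*p,z,fish)[:2] for p in k[:,0].astype(float)])
    return cv2.minAreaRect((P*1000).astype(np.float32)), k
E
python3 - <<'E'
from h import *
np.set_printoptions(precision=4,suppress=True)
c=cam('wrist','w5.png')
n=proj(c,(.437,.168,.015),True); print(n); print('wrist oblong',lidrect(c,n,.015,True)[0])
n=proj(c,(.429,.003,.015),True); print('wrist round',n,lidrect(c,n,.015,True)[0])
for f in('top0.png','side0.png'):
    T=load(f)
    for p in((.435,.168,.015),(.428,.003,.015)): print(f,lidrect(T,proj(T,p),.015,False)[0])
o=robot.get_obs();print(o['position'],o['time'])
E
```

```text
[317.4419 199.1176]
wrist oblong ((435.7500915527344, 170.11041259765625), (83.570068359375, 111.39114379882812), 6.721039772033691)
wrist round [296.1983 330.8556] ((431.96990966796875, -28.70645523071289), (99.23567962646484, 38.201873779296875), 5.795599460601807)
top0.png ((433.32781982421875, 169.3666534423828), (85.10279083251953, 112.8057632446289), 6.69338321685791)
top0.png ((425.36187744140625, 3.0615501403808594), (104.87413787841797, 103.07915496826172), 0.6424543261528015)
side0.png ((434.1399841308594, 171.87796020507812), (85.69613647460938, 120.25133514404297), 6.64271354675293)
side0.png ((426.4820861816406, 7.169952392578125), (104.2468490600586, 107.97628784179688), 14.554296493530273)
[0.4389 0.1683 0.2499] 10.2
```

Call:
play_rows:
  gripper: [-1, -1, -1, -1, -1, -0.5, 0, 0.5, 1, 1, 1, 1]
  delta_pos:
    - [0.2, -0.35, 4]
    - [0.2, -0.35, 10]
    - [0.2, -0.35, 16]
    - [0.2, -0.35, 21]
    - [0.2, -0.35, 22.6]
    - [0.2, -0.35, 23.1]
    - [0.2, -0.35, 23.1]
    - [0.2, -0.35, 23.1]
    - [0.2, -0.35, 23.1]
    - [0.2, -0.35, 23.1]
    - [0.2, -0.35, 23.1]
    - [0.2, -0.35, 23.1]
  turn:
    - [0, 0, 0]
    - [0, 0, 0]
    - [0, 0, 0]
    - [0, 0, 0]
    - [0, 0, 0]
    - [0, 0, 0]
    - [0, 0, 0]
    - [0, 0, 0]
    - [0, 0, 0]
    - [0, 0, 0]
    - [0, 0, 0]
    - [0, 0, 0]
  squeeze: 30

```text
time: 11.7
position: [0.4342, 0.1697, 0.0191]
tool_rot: [0.666, 0.746, 0.0, 0.0]
ft_force: [-0.4, -0.0, -0.3]
grip_width: 0.0249
grip_force: 0.0
```

Call:
play_rows:
  gripper: [1, 1, 1, 1]
  delta_pos:
    - [0, 0, 0]
    - [0, 0, 0]
    - [0, 0, 0]
    - [0, 0, 0]
  turn:
    - [0, 0, 0]
    - [0, 0, 0]
    - [0, 0, 0]
    - [0, 0, 0]

```text
time: 12.2
position: [0.4343, 0.1697, 0.0191]
tool_rot: [0.666, 0.746, 0.0, 0.0]
ft_force: [-0.7, 0.2, 0.6]
grip_width: 0.0158
grip_force: 30.0
```

Run:
```python
from h import *
np.set_printoptions(precision=4,suppress=True)
# rectangular canister, top-view rim: fit a projected 80x108 rectangle at z=.09 to its bright outline
for f in('top0.png','top2.png','side0.png'):
    T=load(f); g=cv2.cvtColor(T['color'],cv2.COLOR_RGB2GRAY)
    from scipy.optimize import minimize
    gb=cv2.GaussianBlur(g,(0,0),.7).astype(np.float32)
    s=np.linspace(-1,1,40)
    def rect(p,a,b):
        L=np.concatenate([[[a/2*k,b/2*v] for v in s] for k in(-1,1)]+[[[a/2*v,b/2*k] for v in s] for k in(-1,1)])
        R=np.array([[np.cos(p[2]),-np.sin(p[2])],[np.sin(p[2]),np.cos(p[2])]]); return L@R.T+p[:2]
    def val(p,a,b):
        q=np.array([proj(T,(x,y,.09)) for x,y in rect(p,a,b)],np.float32); return cv2.remap(gb,q[:,0].reshape(-1,1),q[:,1].reshape(-1,1),cv2.INTER_LINEAR).mean()
    cost=lambda p:-(val(p,.076,.104))+.25*val(p,.088,.116)+.25*val(p,.066,.094)
    x=min((minimize(cost,(.599+dx,-.297+dy,.41),method='Nelder-Mead',options=dict(initial_simplex=[(.599+dx,-.297+dy,.41),(.604+dx,-.297+dy,.41),(.599+dx,-.292+dy,.41),(.599+dx,-.297+dy,.45)])) for dx in(-.003,0,.003) for dy in(-.003,0,.003)),key=lambda r:r.fun)
    print(f,x.x,x.fun)
o=robot.get_obs();print(o['position'],o['time'],o['grip_width'])
```

```text
top0.png [ 0.5984 -0.2969  0.4404] -142.81224060058594
top2.png [ 0.5984 -0.2969  0.4395] -144.26234436035156
side0.png [ 0.5981 -0.2947  0.4364] -100.9559097290039
[0.4343 0.1697 0.0191] 12.2 0.01583551665982732
```

The bar is gripped at 15.8 mm. I lift it and carry it to a viewing hover beside the oblong canister.

Call:
play_rows:
  gripper: [1, 1, 1, 1, 1, 1, 1]
  delta_pos:
    - [0, 0, -1]
    - [0, 0, -4]
    - [0, 0, -9]
    - [0, 0, -14]
    - [0, 0, -19]
    - [0, 0, -23]
    - [0, 0, -23]
  turn:
    - [0, 0, 0]
    - [0, 0, 0]
    - [0, 0, 0]
    - [0, 0, 0]
    - [0, 0, 0]
    - [0, 0, 0]
    - [0, 0, 0]

```text
time: 13.08
position: [0.4359, 0.17, 0.2525]
tool_rot: [0.666, 0.746, 0.003, 0.003]
ft_force: [0.1, -0.3, -0.5]
grip_width: 0.0156
grip_force: 30.0
```

Call:
play_rows:
  gripper: [1, 1, 1, 1, 1, 1, 1, 1, 1, 1, 1, 1]
  delta_pos:
    - [-3, 0.75, 0]
    - [-8, 2, 0]
    - [-14, 3.5, 0]
    - [-20, 5, 0]
    - [-26, 6.5, 0]
    - [-32, 8, 0]
    - [-38, 9.5, 0]
    - [-44, 11, 0]
    - [-50, 12.5, 0]
    - [-55, 13.8, 0]
    - [-59.6, 15, 0]
    - [-59.6, 15, 0]
  turn:
    - [0, 0, -0.03]
    - [0, 0, -0.06]
    - [0, 0, -0.1]
    - [0, 0, -0.13]
    - [0, 0, -0.16]
    - [0, 0, -0.2]
    - [0, 0, -0.23]
    - [0, 0, -0.26]
    - [0, 0, -0.3]
    - [0, 0, -0.326]
    - [0, 0, -0.326]
    - [0, 0, -0.326]

```text
time: 14.58
position: [0.6488, -0.4091, 0.2449]
tool_rot: [0.538, 0.843, -0.0, -0.002]
ft_force: [-0.5, 0.9, -0.7]
grip_width: 0.0156
grip_force: 30.0
```

Run:
```python
from h import *
np.set_printoptions(precision=4,suppress=True)
c=cam('wrist','w6.png'); cam('side','side6.png'); cam('top','top6.png')
o=robot.get_obs();print(o['position'],o['time'],o['grip_width'],o['ft_force'])
print([proj(c,(.5985+dx*np.cos(.44)-dy*np.sin(.44),-.2965+dx*np.sin(.44)+dy*np.cos(.44),.09),True).round(1).tolist() for dx,dy in((-.04,-.054),(.04,-.054),(.04,.054),(-.04,.054))])
go(.5985,-.2965,.25,2.01)
```

```text
[ 0.6488 -0.4043  0.2468] 14.725 0.015574877813531554 [ 0.3714  1.186  -0.6043]
[[275.8, 136.5], [370.1, 136.2], [369.3, 14.5], [275.4, 14.8]]
t 14.72 d [11.9   0.02 -0.26] turn [-0.002 -0.005 -0.001]
```

View pics/w6.png

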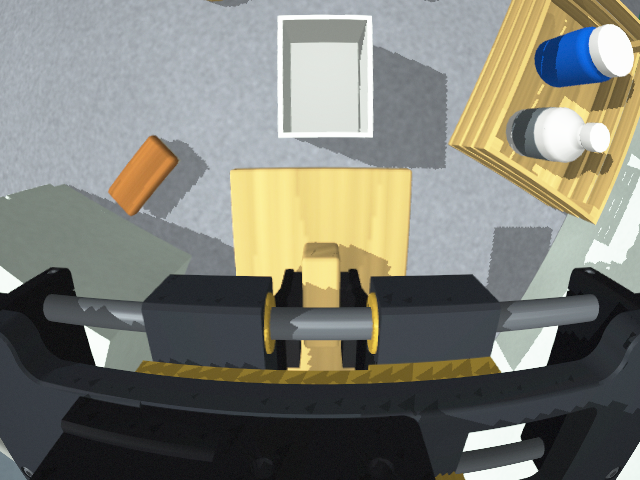

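The wrist view shows the canister rim spanning (278,15) to (373,137), square with the held lid, whose far corners are (231,169) and (411,168). I compare both in the tool frame.

Run:
```python
from h import *
np.set_printoptions(precision=4,suppress=True)
c=load('w6.png'); hsv=cv2.cvtColor(c['color'],cv2.COLOR_RGB2HSV)
m=((hsv[:,:,2]>235)&(hsv[:,:,1]<30)).astype(np.uint8); m[:, :240]=0; m[:,420:]=0; m[160:]=0
k=max(cv2.findContours(m,cv2.RETR_EXTERNAL,cv2.CHAIN_APPROX_NONE)[0],key=len)
P=np.array([atz(c,*p,.09,True)[:2] for p in k[:,0].astype(float)]); r=cv2.minAreaRect((P*1000).astype(np.float32)); print('canister',r, k[:,0].min(0),k[:,0].max(0))
o=robot.get_obs(); R=Ro.from_quat(o['tool_rot']); t=o['position']
tf=lambda X:R.inv().apply(X-t)
print('can in tool',tf(np.array([r[0][0]/1000,r[0][1]/1000,.09])))
zp=t[2]-.0035
print('lid corners in tool',[tf(atz(c,u,v,zp,True)) for u,v in((231,169),(411,168))], 'bar end',[tf(atz(c,u,v,zp+.024,True)) for u,v in((303,246),(339,246))])
print(t, R.as_matrix())
```

```text
canister ((600.288330078125, -296.2773132324219), (80.25603485107422, 108.19453430175781), 25.2894344329834) [277  15] [372 137]
can in tool [0.1177 0.0021 0.1574]
lid corners in tool [array([ 0.0522, -0.0417,  0.0038]), array([0.0524, 0.0392, 0.0037])] bar end [array([ 0.0237, -0.0084, -0.0204]), array([ 0.0236,  0.0058, -0.0204])]
[ 0.6488 -0.4043  0.2468] [[-0.4243  0.9055 -0.0034]
 [ 0.9055  0.4243  0.0035]
 [ 0.0046 -0.0016 -1.    ]]
```

Run:
```python
from h import *
np.set_printoptions(precision=4,suppress=True)
for i in range(2):
    o=robot.get_obs(); R=Ro.from_quat(o['tool_rot']); t=o['position']; c=cam('wrist','w7.png'); hsv=cv2.cvtColor(c['color'],cv2.COLOR_RGB2HSV)
    m=((hsv[:,:,2]>235)&(hsv[:,:,1]<30)).astype(np.uint8); m[:, :240]=0; m[:,420:]=0; m[160:]=0
    k=max(cv2.findContours(m,cv2.RETR_EXTERNAL,cv2.CHAIN_APPROX_NONE)[0],key=len)
    P=np.array([atz(c,*p,.09,True)[:2] for p in k[:,0].astype(float)]); r=cv2.minAreaRect((P*1000).astype(np.float32)); print('canister',r)
    tf=lambda X:R.inv().apply(X-t); print(t,'can in tool',tf(np.array([r[0][0]/1000,r[0][1]/1000,.09])))
    w=cv2.inRange(hsv,(12,60,50),(28,255,255))
    for v in(180,200,220):
        x=np.flatnonzero(w[v,200:440])+200; print('lid mid y',np.mean([tf(atz(c,u,v,t[2]-.0035,True))[1] for u in(x.min(),x.max())]),x.min(),x.max())
```

```text
canister ((600.3323364257812, -296.2001647949219), (80.14340209960938, 107.92935943603516), 25.344938278198242)
[ 0.6488 -0.4043  0.2468] can in tool [0.1178 0.0022 0.1574]
lid mid y 0.0003650506397504978 230 411
lid mid y 0.00037454225359304094 231 410
lid mid y 0.00038396000346765935 232 409
canister ((600.280029296875, -296.21734619140625), (80.2914810180664, 108.06948852539062), 25.272092819213867)
[ 0.6491 -0.404   0.2477] can in tool [0.1178 0.0018 0.1581]
lid mid y 0.0003645087830395459 230 411
lid mid y 0.000374174959838592 231 410
lid mid y 0.0003837883382917101 232 409
```

Call:
play_rows:
  gripper: [1, 1, 1, 1, 1, 1, 1, 1, 1]
  delta_pos:
    - [4, 0.1, 0]
    - [8, 0.15, 0]
    - [11.7, 0.17, 0]
    - [11.75, 0.17, 0]
    - [11.75, 0.17, 4]
    - [11.75, 0.17, 8]
    - [11.75, 0.17, 11.5]
    - [11.75, 0.17, 12.5]
    - [11.75, 0.17, 12.5]
  turn:
    - [0, 0, 0]
    - [0, 0, 0]
    - [0, 0, 0]
    - [0, 0, 0]
    - [0, 0, 0]
    - [0, 0, 0]
    - [0, 0, 0]
    - [0, 0, 0]
    - [0, 0, 0]

```text
time: 15.95
position: [0.6019, -0.2988, 0.1242]
tool_rot: [0.536, 0.844, -0.0, 0.0]
ft_force: [0.1, -0.2, -1.4]
grip_width: 0.0158
grip_force: 30.0
```

Run:
```python
from h import *
c=cam('wrist','w8.png');cam('side','side8.png')
o=robot.get_obs();print(o['position'],o['ft_force'])
go(.6,-.2963,.1011,2.011)
```

```text
[ 0.60281598 -0.29953152  0.12585981] [ 0.56167305  0.23775913 -1.44260007]
t 16.05 d [ 0.42 -0.12  2.47] turn [ 0.002  0.003 -0.002]
```

Call:
play_rows:
  gripper: [1, 1]
  delta_pos:
    - [0, 0, 0]
    - [0, 0, 0]
  turn:
    - [0, 0, 0]
    - [0, 0, 0]

```text
time: 16.3
position: [0.6021, -0.2991, 0.1253]
tool_rot: [0.537, 0.844, -0.0, 0.001]
ft_force: [-0.0, -0.3, -0.4]
grip_width: 0.0159
grip_force: 30.0
```

Run:
```python
from h import *
for i in range(3): go(.6,-.2963,.1011,2.011); cam('side')
```

```text
t 16.3 d [ 0.35 -0.08  2.42] turn [ 0.001  0.002 -0.002]
t 16.35 d [ 0.33 -0.07  2.39] turn [ 0.001  0.001 -0.002]
t 16.4 d [ 0.31 -0.06  2.37] turn [ 0.001  0.001 -0.002]
```

Call:
play_rows:
  gripper: [1, 1, 1, 1]
  delta_pos:
    - [0.3, -0.05, 0.3]
    - [0.3, -0.05, 0.6]
    - [0.3, -0.05, 0.8]
    - [0.3, -0.05, 0.8]
  turn:
    - [0, 0, 0]
    - [0, 0, 0]
    - [0, 0, 0]
    - [0, 0, 0]

```text
time: 16.95
position: [0.5997, -0.2961, 0.1157]
tool_rot: [0.537, 0.844, 0.0, -0.0]
ft_force: [0.5, -0.2, -1.3]
grip_width: 0.0157
grip_force: 30.0
```

Run:
```python
from h import *
for i in range(3): go(.6,-.2963,.1011,2.011); c=cam('wrist','w9.png')
cam('side','side9.png')
```

```text
t 16.95 d [-0.03  0.02  1.46] turn [-0.    -0.001 -0.002]
t 17.0 d [-0.02  0.01  1.47] turn [-0.    -0.    -0.002]
t 17.05 d [-0.01  0.01  1.49] turn [-0.     0.    -0.002]
```

Call:
play_rows:
  gripper: [1, 1, 1, 1, 1, 1]
  delta_pos:
    - [0, 0, 0.4]
    - [0, 0, 0.7]
    - [0, 0, 0.9]
    - [0, 0, 1.1]
    - [0, 0, 1.1]
    - [0, 0, 1.1]
  turn:
    - [0, 0, 0]
    - [0, 0, 0]
    - [0, 0, 0]
    - [0, 0, 0]
    - [0, 0, 0]
    - [0, 0, 0]

```text
time: 17.9
position: [0.5999, -0.2963, 0.1051]
tool_rot: [0.537, 0.844, -0.0, 0.0]
ft_force: [-0.0, -0.4, -2.2]
grip_width: 0.0156
grip_force: 30.0
```

Call:
play_rows:
  gripper: [1, 1, 1, 1]
  delta_pos:
    - [0, 0, 0.2]
    - [0, 0, 0.35]
    - [0, 0, 0.4]
    - [0, 0, 0.4]
  turn:
    - [0, 0, 0]
    - [0, 0, 0]
    - [0, 0, 0]
    - [0, 0, 0]

```text
time: 18.4
position: [0.5998, -0.2962, 0.1011]
tool_rot: [0.537, 0.844, -0.0, -0.0]
ft_force: [-1.7, -0.1, -0.2]
grip_width: 0.016
grip_force: 30.0
```

Call:
play_rows:
  gripper: [0.8, 0.4, 0, -0.4, -1, -1, -1, -1, -1, -1, -1, -1]
  delta_pos:
    - [0, 0, 0]
    - [0, 0, 0]
    - [0, 0, 0]
    - [0, 0, 0]
    - [0, 0, 0]
    - [0, 0, 0]
    - [0, 0, 0]
    - [0, 0, -2]
    - [0, 0, -6]
    - [0, 0, -11]
    - [0, 0, -15]
    - [0, 0, -15]
  turn:
    - [0, 0, 0]
    - [0, 0, 0]
    - [0, 0, 0]
    - [0, 0, 0]
    - [0, 0, 0]
    - [0, 0, 0]
    - [0, 0, 0]
    - [0, 0, 0]
    - [0, 0, 0]
    - [0, 0, 0]
    - [0, 0, 0]
    - [0, 0, 0]

```text
time: 19.9
position: [0.6023, -0.2978, 0.2575]
tool_rot: [0.537, 0.844, -0.0, 0.006]
ft_force: [-0.8, 0.8, 0.0]
grip_width: 0.0869
grip_force: 0.0
```

Run:
```python
from h import *
S=cam('side','side10.png'); T=cam('top','top10.png'); c=cam('wrist','w10.png')
for C,fi,z in((S,0,.097),(T,0,.097),(c,1,.097)):
    try: print(lidrect(C,proj(C,(.6,-.296,z),bool(fi)),z,bool(fi))[0])
    except Exception as e: print(e)
go(.43,.003,.25,1.571)
```

```text
((601.2249755859375, -301.2468566894531), (86.17587280273438, 143.78041076660156), 24.731721878051758)
((434.0778503417969, -437.611572265625), (85.15203857421875, 44.20266342163086), 68.72638702392578)
((600.21044921875, -295.7569580078125), (83.73267364501953, 111.66632843017578), 25.18962860107422)
t 20.05 d [34.23 -2.66  0.12] turn [-0.001 -0.001  0.438]
```

The oblong lid measures 84 x 112 mm at seated height, centred on the canister. Now the round lid.

Call:
play_rows:
  gripper: [-1, -1, -1, -1, -1, -1, -1, -1, -1]
  delta_pos:
    - [5, -0.4, 0]
    - [11, -0.8, 0]
    - [17, -1.3, 0]
    - [23, -1.8, 0]
    - [29, -2.2, 0]
    - [34.3, -2.7, 0]
    - [34.3, -2.7, 0]
    - [34.3, -2.7, 0]
    - [34.3, -2.7, 0]
  turn:
    - [0, 0, 0.07]
    - [0, 0, 0.15]
    - [0, 0, 0.22]
    - [0, 0, 0.3]
    - [0, 0, 0.37]
    - [0, 0, 0.438]
    - [0, 0, 0.438]
    - [0, 0, 0.438]
    - [0, 0, 0.438]

```text
time: 21.18
position: [0.4308, 0.002, 0.2508]
tool_rot: [0.707, 0.707, -0.0, 0.0]
ft_force: [0.6, -0.2, 0.2]
grip_width: 0.0871
grip_force: 0.0
```

```bash
cat >> h.py <<'E'
def lidcirc(c,near,z,fish):
    k=wood(c,near); P=np.array([atz(c,*p,z,fish)[:2] for p in k[:,0].astype(float)])*1000
    e=cv2.fitEllipse(P.astype(np.float32)); return e
E
python3 - <<'E'
from h import *
cam('side')
c=cam('wrist','w11.png'); print(lidcirc(c,proj(c,(.429,.003,.015),True),.015,True))
go(.429,.003,.018,1.571)
print(robot.get_obs()['position'])
E
```

```text
((427.83258056640625, 3.9595789909362793), (104.1747055053711, 104.52203369140625), 2.1646952629089355)
t 21.27 d [ 0.1  -0.16 23.28] turn [-0.     0.    -0.002]
[0.43063846 0.00199028 0.25079256]
```

Call:
play_rows:
  gripper: [-1, -1, -1, -1, -1, -0.5, 0, 0.5, 1, 1, 1, 1]
  delta_pos:
    - [0.17, -0.27, 4]
    - [0.17, -0.27, 10]
    - [0.17, -0.27, 16]
    - [0.17, -0.27, 21]
    - [0.17, -0.27, 22.6]
    - [0.17, -0.27, 23.2]
    - [0.17, -0.27, 23.2]
    - [0.17, -0.27, 23.2]
    - [0.17, -0.27, 23.2]
    - [0.17, -0.27, 23.2]
    - [0.17, -0.27, 23.2]
    - [0.17, -0.27, 23.2]
  turn:
    - [0, 0, 0]
    - [0, 0, 0]
    - [0, 0, 0]
    - [0, 0, 0]
    - [0, 0, 0]
    - [0, 0, 0]
    - [0, 0, 0]
    - [0, 0, 0]
    - [0, 0, 0]
    - [0, 0, 0]
    - [0, 0, 0]
    - [0, 0, 0]

```text
time: 22.78
position: [0.4272, 0.0047, 0.0191]
tool_rot: [0.707, 0.707, 0.0, 0.0]
ft_force: [-1.0, 0.4, 0.4]
grip_width: 0.0249
grip_force: 0.3
```

Call:
play_rows:
  gripper: [1, 1, 1, 1]
  delta_pos:
    - [0, 0, 0]
    - [0, 0, 0]
    - [0, 0, 0]
    - [0, 0, 0]
  turn:
    - [0, 0, 0]
    - [0, 0, 0]
    - [0, 0, 0]
    - [0, 0, 0]

```text
time: 23.28
position: [0.4272, 0.0047, 0.0191]
tool_rot: [0.707, 0.707, 0.0, 0.0]
ft_force: [0.2, -0.3, 4.5]
grip_width: 0.0234
grip_force: 30.0
```

Run:
```python
from h import *
from scipy.optimize import minimize
# round canister: ring of bright rim, outer dia 100, mouth 92
a=np.linspace(0,2*np.pi,90,endpoint=False)
for f,fi in(('top0.png',False),('top4.png',False),('side0.png',False),('side10.png',False),('w1.png',True),('w4.png',True),('w11.png',True)):
    T=load(f); gb=cv2.GaussianBlur(cv2.cvtColor(T['color'],cv2.COLOR_RGB2GRAY),(0,0),.7).astype(np.float32)
    def val(p,r):
        q=np.array([proj(T,(p[0]+r*np.cos(t),p[1]+r*np.sin(t),.09),fi) for t in a],np.float32); return cv2.remap(gb,q[:,0].reshape(-1,1),q[:,1].reshape(-1,1),cv2.INTER_LINEAR,borderMode=cv2.BORDER_REPLICATE).mean()
    cost=lambda p:-val(p,.048)+.5*val(p,.053)+.5*val(p,.043)
    r=min((minimize(cost,(.637+dx,-.028+dy),method='Nelder-Mead',options=dict(initial_simplex=[(.637+dx,-.028+dy),(.641+dx,-.028+dy),(.637+dx,-.024+dy)])) for dx in(-.003,.003) for dy in(-.003,.003)),key=lambda r:r.fun)
    print(f,r.x.round(4),round(r.fun,1))
print(robot.get_obs()['position'])
```

```text
top0.png [ 0.6362 -0.0287] -28.5
top4.png [ 0.6355 -0.0289] -44.7
side0.png [ 0.6381 -0.0296] -5.5
side10.png [ 0.6364 -0.0294] -16.9
w1.png [ 0.6378 -0.0286] -83.2
w4.png [ 0.6466 -0.0237] -0.4
w11.png [ 0.6376 -0.0286] -37.7
[0.42721471 0.00470686 0.0191354 ]
```

Call:
play_rows:
  gripper: [1, 1, 1, 1, 1, 1, 1, 1, 1, 1, 1, 1]
  delta_pos:
    - [0, 0, -1]
    - [0, 0, -4]
    - [0, 0, -9]
    - [0, 0, -14]
    - [0, 0, -17]
    - [-0.5, 3, -18]
    - [-1.2, 8, -18]
    - [-2, 13, -18]
    - [-3, 18, -18]
    - [-3.27, 20.5, -18]
    - [-3.27, 21, -18]
    - [-3.27, 21, -18]
  turn:
    - [0, 0, 0]
    - [0, 0, 0]
    - [0, 0, 0]
    - [0, 0, 0]
    - [0, 0, 0]
    - [0, 0, 0]
    - [0, 0, 0]
    - [0, 0, 0]
    - [0, 0, 0]
    - [0, 0, 0]
    - [0, 0, 0]
    - [0, 0, 0]

```text
time: 24.78
position: [0.6358, -0.0277, 0.1987]
tool_rot: [0.707, 0.707, -0.001, -0.001]
ft_force: [-0.7, 0.2, -0.8]
grip_width: 0.0231
grip_force: 30.0
```

Call:
play_rows:
  gripper: [1, 1, 1, 1, 1, 1]
  delta_pos:
    - [0, 0, 3]
    - [0, 0, 6]
    - [0, 0, 7]
    - [0, 0, 7.5]
    - [0, 0, 7.5]
    - [0, 0, 7.5]
  turn:
    - [0, 0, 0]
    - [0, 0, 0]
    - [0, 0, 0]
    - [0, 0, 0]
    - [0, 0, 0]
    - [0, 0, 0]

```text
time: 25.52
position: [0.6379, -0.0281, 0.1252]
tool_rot: [0.707, 0.707, 0.001, 0.001]
ft_force: [-0.0, -0.2, -0.7]
grip_width: 0.0234
grip_force: 30.0
```

Run:
```python
from h import *
for i in range(2): go(.6373,-.028,.1011,1.571); c=cam('wrist','w12.png')
cam('side','side12.png'); o=robot.get_obs(); print(o['position'],o['ft_force'],o['moment'])
z=o['position'][2]-.0041
k=wood(c,proj(c,(.637,-.02,z),True))[:,0].astype(float); P=np.array([atz(c,*p,z,True)[:2] for p in k])*1000
print(P.min(0),P.max(0))
from scipy.optimize import least_squares
s=P[P[:,1]>-15]; r=least_squares(lambda p:np.hypot(s[:,0]-p[0],s[:,1]-p[1])-53,(637,-28),loss='soft_l1'); print('lid centre',r.x,r.cost,len(s))
a=cv2.imread('pics/w12.png'); b=cv2.imread('pics/side12.png')[120:360,120:440]
cv2.imwrite('pics/m12.png',np.hstack([cv2.resize(a,(400,300)),cv2.resize(b,(400,300))]))
```

```text
t 25.52 d [ 0.02 -0.07  2.41] turn [ 0.002  0.    -0.   ]
t 25.57 d [ 0.02 -0.06  2.4 ] turn [ 0.002  0.    -0.   ]
[ 0.63769242 -0.02812767  0.12484153] [ 0.49719123 -0.27125174 -0.46719714] [-0.05725688 -0.06958486  0.01130099]
[587.02129138 -69.1405005 ] [690.96850888  24.14891897]
lid centre [638.8794656  -29.09054971] 15.952797815583619 254
```

View pics/m12.png

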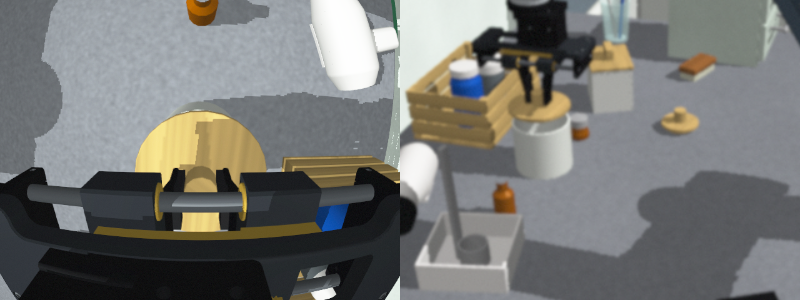

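The lid is held level just above the round canister. The oblong lid lies flat and the scoop stands in the tub.

Call:
play_rows:
  gripper: [1, 1, 1, 1, 1, 1, 1, 1, 1]
  delta_pos:
    - [0.03, -0.08, 0.5]
    - [0.03, -0.08, 1.0]
    - [0.03, -0.08, 1.4]
    - [0.03, -0.08, 1.6]
    - [0.03, -0.08, 1.8]
    - [0.03, -0.08, 2.0]
    - [0.03, -0.08, 2.0]
    - [0.03, -0.08, 2.0]
    - [0.03, -0.08, 2.0]
  turn:
    - [0, 0, 0]
    - [0, 0, 0]
    - [0, 0, 0]
    - [0, 0, 0]
    - [0, 0, 0]
    - [0, 0, 0]
    - [0, 0, 0]
    - [0, 0, 0]
    - [0, 0, 0]

```text
time: 26.8
position: [0.6365, -0.0278, 0.1042]
tool_rot: [0.707, 0.707, 0.0, 0.0]
ft_force: [-0.3, 0.1, -0.4]
grip_width: 0.0233
grip_force: 30.0
```

Call:
play_rows:
  gripper: [1, 1, 1, 1]
  delta_pos:
    - [0, 0, 0.15]
    - [0, 0, 0.3]
    - [0, 0, 0.35]
    - [0, 0, 0.35]
  turn:
    - [0, 0, 0]
    - [0, 0, 0]
    - [0, 0, 0]
    - [0, 0, 0]

```text
time: 27.3
position: [0.6365, -0.0277, 0.1012]
tool_rot: [0.707, 0.707, 0.0, 0.0]
ft_force: [-1.4, -0.6, 5.1]
grip_width: 0.0232
grip_force: 30.0
```

Call:
play_rows:
  gripper: [0.8, 0.4, 0, -0.4, -1, -1, -1, -1, -1, -1, -1, -1]
  delta_pos:
    - [0, 0, 0]
    - [0, 0, 0]
    - [0, 0, 0]
    - [0, 0, 0]
    - [0, 0, 0]
    - [0, 0, 0]
    - [0, 0, 0]
    - [0, 0, -2]
    - [0, 0, -6]
    - [0, 0, -11]
    - [0, 0, -15]
    - [0, 0, -15]
  turn:
    - [0, 0, 0]
    - [0, 0, 0]
    - [0, 0, 0]
    - [0, 0, 0]
    - [0, 0, 0]
    - [0, 0, 0]
    - [0, 0, 0]
    - [0, 0, 0]
    - [0, 0, 0]
    - [0, 0, 0]
    - [0, 0, 0]
    - [0, 0, 0]

```text
time: 28.8
position: [0.6389, -0.0282, 0.255]
tool_rot: [0.707, 0.707, 0.002, 0.004]
ft_force: [-0.2, -0.0, -0.0]
grip_width: 0.0873
grip_force: 0.0
```

Run:
```python
from h import *
cam('side');c=cam('wrist','w13.png');S=cam('side','side13.png')
print(lidcirc(c,proj(c,(.637,-.028,.097),True),.097,True)); print(robot.get_obs()['position'])
a=cv2.imread('pics/w13.png'); b=cv2.imread('pics/side13.png')[120:345,120:420]
cv2.imwrite('pics/m13.png',np.hstack([cv2.resize(a[:,160:480],(267,400)),cv2.resize(b,(533,400),interpolation=cv2.INTER_CUBIC)]))
```

```text
((636.218994140625, -32.109283447265625), (101.40463256835938, 118.31134796142578), 158.9314422607422)
[ 0.63545518 -0.02751461  0.24943094]
```

View pics/m13.png

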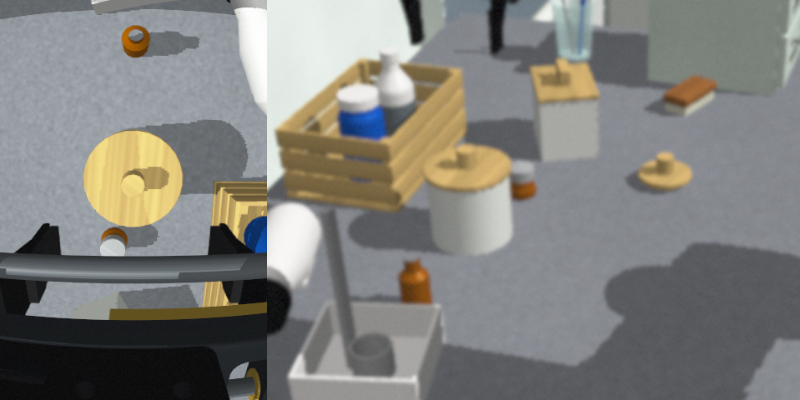

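Both lids lie flat on their rims, the scoop stands in the tub, and the jar, bottle and small lid are in place. One last numeric check, then I hand in.

Run:
```python
from h import *
from scipy.optimize import least_squares
c=load('w13.png'); k=wood(c,proj(c,(.637,-.028,.097),True))[:,0].astype(float)
P=np.array([atz(c,*p,.097,True)[:2] for p in k])*1000; s=P[P[:,1]>-50]
r=least_squares(lambda p:np.hypot(s[:,0]-p[0],s[:,1]-p[1])-p[2],(637,-28,53),loss='soft_l1'); d=np.hypot(s[:,0]-r.x[0],s[:,1]-r.x[1])-r.x[2]
print(r.x,np.percentile(abs(d),[50,90]))
if abs(r.x[2]-53)<1.5 and np.hypot(r.x[0]-637.5,r.x[1]+28.5)<4: print(robot.hand_in())
```

```text
[637.62943399 -28.16169774  52.16517195] [0.17875699 0.41289777]
the job is handed in; nothing more can be done
None
```

The job is handed in; no verdict came back. In the last pictures the scoop stands upright in the tub, both matching lids look flat and home on their canisters, and nothing else appears to have moved.

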